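# Open the paddle-latched cupboard

### The arm

A 7-joint arm with a two-finger parallel gripper is mounted at the origin on a cart in front of the work surface, level with it; the furniture and walls round the work are solid. World frame = base frame: x ahead of the robot, y to its left, z up, the work surface at z = 0. Lengths are in m, angles in rad, forces in N, time in s.
With the tool pointing down it reaches from about 0.4 to 0.85 m from the base axis. Payload 4.5 kg.
Tool frame: the origin (TCP) lies midway between the tips of the shut fingers; the grasp point (between the pads) lies 19 mm behind it; z points along the fingers, y is the line along which they close (so a half turn about z gives the same grasp; the last joint's range is limited). The gripper opens to 88 mm and grips with 3 to 60 N. Pads are 18 mm wide; open, the fingers measure 123 mm over their backs; the gripper's body (75 mm by 187 mm) begins 45 mm behind the grasp point.
Start: joints at [1.302, 0.689, -0.195, 1.565, 0.157, 0.902, -0.215], TCP at [0.186, -0.597, 0.239] pointing down, gripper open.
Joint ranges: [-3.01, 3.01], [-0.46, 2.08], [-1.47, 1.51], [0.13, 2.56], [-1, 4.14], [0.04, 2.09], [-2.66, 2.66]. Speed limits (rad/s): [2.57, 2.57, 3.14, 3.14, 3.14, 3.14, 3.14].

### API

Orientations are given as a unit quaternion [x, y, z, w].
In Python, from plant import r gives the robot as it stands.
- The arm moves only by the tool carry_out, never from a script. Its argument "plan" is a list of rows, each an object with "rot": the turn, a rotation vector about the tool's x, y, z in rad, a list of three; "xyz": the shift along the tool's x, y, z in m, a list of three; "grip": the closure in counts, from 0 (fully open) to 255 (shut). In form: [{"rot": [wx, wy, wz], "xyz": [dx, dy, dz], "grip": grip}, ...]. A call has 1 to 8 rows; each row is the pose to reach, as a shift and turn from the pose commanded when the call began, along the tool's axes at that moment; what a row does not reach only later rows make up. A row lasts 1/12 s, in which the tool goes at most 41.7 mm and 7.16 degrees, less where a joint would pass 70% of its speed; a pose out of reach is approached as far as the arm can. A call with a gripper value outside its range is refused whole. The fingers move at their own pace and stop on an object; "squeeze" is the grip in N (left out, the last holds). Time passes only in rows, so rows that repeat a pose let the fingers close. It gives the time, the measured TCP pose, the force, the opening and the grip force at its end, in the units of the state.
- r.get_state(): the state, without advancing time (a new reading comes with each control period).
- r.snapshot(name): name is "scene" or "top"; returns the picture (400x640x3 uint8, red, green, blue); there is no depth.
- r.camera_params(name): a dict with "fx", "fy", "cx", "cy" (pixels), "position" and "attitude" of the camera in the world. Camera axes: x right, y down, z forward; pixel columns grow to the right and rows downward; lengths in m; the calibration is good to about 2 mm. A picture is of the moment at which its call begins. camera_params takes no time and is no camera call.
- r.finish_job(): hands the job in; it is judged then, once.
The state is a dict: "clock": time; "q": joint angles; "qd": joint speeds; "joint_torque": joint torques, N m; "tool_pos": TCP position; "eef_rot": TCP orientation; "contact_force": force on the tool from outside, world axes, zero at the start; "moment": the same for the moment, N m; "opening": opening from 0.0 (shut) to 1.0 (fully open); "finger_force": force on a finger pad.
Only numpy, scipy, OpenCV 4.12 (cv2) and the standard library are available. Lean on these libraries where they do the work, as an engineer would, in place of code of your own. Each camera call takes 0.05 s, during which the arm holds its last target. There are 200 camera calls.

### The job

Open the small wooden cupboard on the worktop: lift the steel paddle with the black grip bar on its door until you feel the hidden pawl come back against its buffer, without straining it, then, keeping the paddle lifted, draw the door free without dragging on a pawl that still catches. Swing the door wide open, at least square to the cupboard, and let the paddle down again, leaving the things in, on and beside the cupboard where they are.

Things in the scene. Friction and masses are not known exactly. Their poses are not given: they have to be found in the camera images.
- cupboard: Small pale wooden cupboard, fixed to the worktop, 140 deep (x) x 200 wide (y) x 150 high (z) mm with 8 mm walls, open at its front (-x, towards the robot) behind the door. Origin: centre of its underside; x points to its back, y to its left as the robot sees it. To its right a fixed coffee machine, over 0.25 m tall, fills about x 0.52 to 0.8, y -0.2 to 0.04 m.
- door (a joint): Opening angle of the door, rad: 0 shut, grows as it swings out towards the robot and to the right (anticlockwise from above), stop at 1.75. Wooden panel 12 thick x 198 wide x 144 high mm, hinged on an upright axis at the right end of the front. It stays where it is left (hinge friction about 0.06 N m). Latched at 0 with about 3 mm of play at the free edge.
- door_hinge (a point): Point on the door's upright hinge axis, at [-78, -100, 125] mm in the cupboard's frame. The door's mid-plane passes through it. Axes turn with the door: -x out of its front face, y from the hinge along the door to its free edge, z up.
- paddle (a joint): Lift angle of the paddle, rad: 0 level (straight out of the door), grows as its free end rises, stop at 1.1. A spring returns it: about 3 N at the roller, 4 N at 0.7 rad. It draws the pawl back 25 mm per rad. The lift that frees the pawl differs from start to start, from 0.2 to 0.68 rad, and cannot be seen; 0.04 rad beyond it the pawl meets its buffer.
- paddle_pivot (a point): Middle of the paddle's level pivot, which runs along y, at [-12.5, 145, 0] mm from door_hinge in the door's frame (125 mm above the worktop, 25 mm below the cupboard's top, 6.5 mm ahead of the door's face). Axes as door_hinge. Two 18 mm high ears beside it reach 6 mm out from it and measure 54 mm over their outsides.
- paddle_grip (a point): Middle of the black grip roller at the paddle's free end, 48 mm out from the pivot: a bar 18 mm thick and 44 mm long (along y) with flat ends, that turns freely about its own y axis, so that fingers closed on its two ends (from above, from both sides) stay upright while the paddle tilts. Behind it a steel plate, 30 wide x 7 thick mm. Axes turn with the paddle: -x out along it.
- drawbar: Hidden slide inside the door, driven by the paddle, that carries the pawl 12 mm high. Pulled while the pawl still catches behind the cupboard's keeper, the door does not give; the pawl may bear 18 N there (22 N of pull at the paddle). On its buffer, lifting force at the roller climbs 1.6 N per mm of lift: 3 N above the spring's force means that the pawl is free; 7 N above it is too much. Origin: on the hinge axis.
- mug_1: Small white mug with dots, 63 x 92 x 55 mm, loose, inside the cupboard on its left. Origin: centre of its underside.
- mug_2: Small white mug with dots, like the other, loose, inside the cupboard on its right. Origin: centre of its underside.
- tin_1: Round food tin, 75 mm wide, 58 high, loose, on top of the cupboard at the right. Origin: centre of its underside.
- mill_2: Salt shaker, 44 mm wide, 90 high, loose, on the worktop left of the cupboard. Origin: centre of its underside.

How it is judged:
By the outcome, as a careful person would: the job done as asked, in the order asked, and still so for the second after the job is handed in, with the robot touching nothing.
It also fails if it takes over 67 s, if anything falls off the work surface, if the arm or the gripper's body presses on something with over 40 N, if the wrist force passes 120 N, or if a joint passes its speed limit or range.

## Working session

There is one attempt and no reset: what is moved stays moved. The work goes in short steps, Python scripts to look and compute and a tool call to move; the robot and the scene stay as the last step left them, time stands still between calls to the robot, and variables do not carry over. Pictures are saved under pics/ and viewed, at most 10 in all, crops included, and the job is handed in when it is done.

Besides the shell and the picture viewer there is one more tool, called after "Call:" as name(argument=value, ...), one argument or row to a line, values as JSON. carry_out: Moves the arm, as the interface text tells. Its arguments: {"type":"object","properties":{"plan":{"type":"array"},"squeeze":{"type":"number"}},"required":["plan"]}

```bash
mkdir -p pics; ls; python3 - <<'E'
from plant import r
import cv2
for n in ("scene","top"):
    cv2.imwrite(f"pics/{n}0.png",r.snapshot(n)[:,:,::-1]); print(r.camera_params(n))
print(r.get_state())
E
```

```text
pics
{'fx': 386.0417315956304, 'fy': 386.0417315956304, 'cx': 326.76933017159195, 'cy': 198.8216266074325, 'position': array([ 0.26397938, -0.00499319,  0.82045336]), 'attitude': array([ 0.84717136, -0.44528889,  0.13587677, -0.25603906])}
{'fx': 473.0400269989166, 'fy': 473.0400269989166, 'cx': 318.07106634318245, 'cy': 199.1464095801069, 'position': array([0.15249703, 0.45333789, 0.7936711 ]), 'attitude': array([-0.53097961,  0.77561483, -0.28289931,  0.19091954])}
{'clock': 0.1, 'q': array([ 1.30182449,  0.68993263, -0.1945399 ,  1.56619991,  0.15730055,
        0.90250472, -0.21507809]), 'qd': array([ 1.24733324e-04, -2.59089065e-03, -5.06390546e-05, -2.76604533e-03,
        1.07008198e-03,  2.85839887e-03, -7.51361114e-04]), 'joint_torque': array([-2.79348795e-03, -5.28505683e+01, -1.27112478e+00, -1.53836346e+01,
       -5.25043742e-02,  2.02234085e-03,  3.09482573e-05]), 'tool_pos': array([ 0.18615874, -0.59605229,  0.23798114]), 'eef_rot': array([ 9.88554467e-01,  1.50862135e-01, -1.75867350e-04, -8.07350640e-04]), 'contact_force': array([-0.1558547 ,  0.34529674,  0.24163072]), 'moment': array([0.00918738, 0.01988667, 0.00843854]), 'finger_force': 0.0, 'opening': 0.9991909422383166}
```

View pics/scene0.png

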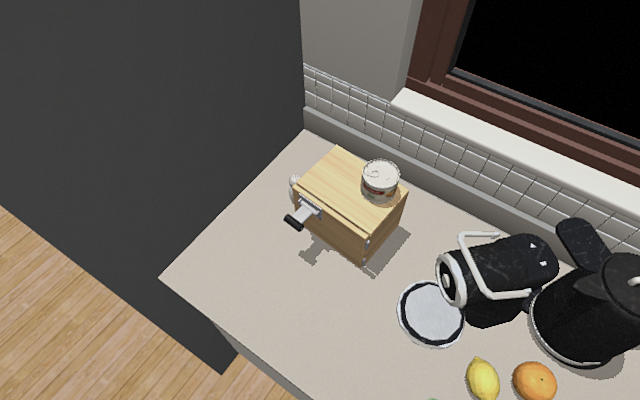

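View pics/top0.png

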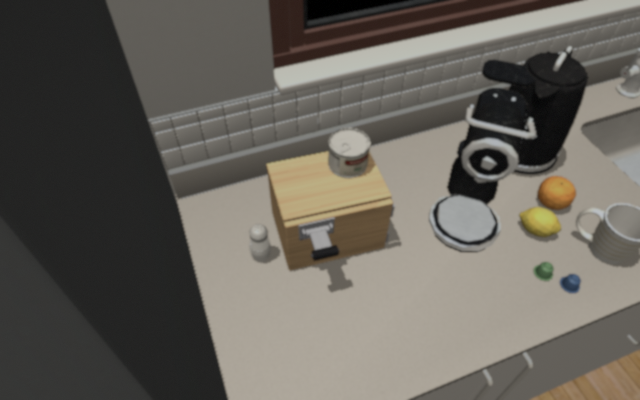

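The scene view shows the cupboard with its black roller at about (294,222). The top view shows the roller at about (325,252), and the cupboard's top corners at roughly (275,213), (388,193), (268,165) and (368,150). I'll zoom both for corners and triangulate.

```bash
cat > h.py <<'E'
import numpy as np, cv2
from scipy.spatial.transform import Rotation as R
from plant import r
def ray(n,uv):
    p=r.camera_params(n); d=np.array([(uv[0]-p['cx'])/p['fx'],(uv[1]-p['cy'])/p['fy'],1])
    return np.array(p['position']),R.from_quat(p['attitude']).apply(d/np.linalg.norm(d))
def plane(n,uv,z):
    o,d=ray(n,uv); return o+d*(z-o[2])/d[2]
def tri(a,b):
    (o1,d1),(o2,d2)=ray("scene",a),ray("top",b)
    s=np.linalg.lstsq(np.c_[d1,-d2],o2-o1,rcond=None)[0]
    p,q=o1+s[0]*d1,o2+s[1]*d2; return (p+q)/2,np.linalg.norm(p-q)
def proj(n,P):
    p=r.camera_params(n); c=R.from_quat(p['attitude']).inv().apply(np.array(P)-p['position'])
    return np.array([p['fx']*c[0]/c[2]+p['cx'],p['fy']*c[1]/c[2]+p['cy']])
E
python3 - <<'E'
from h import *
a=[]
for n,(x0,y0,x1,y1),cr in (("scene",(280,208,310,236),(270,130,430,270)),("top",(305,238,345,264),(240,120,410,270))):
    im=cv2.imread(f"pics/{n}0.png"); m=(im[y0:y1,x0:x1].max(2)<55).astype(np.uint8)
    k,l,s,c=cv2.connectedComponentsWithStats(m); i=1+s[1:,4].argmax()
    ps=np.argwhere(l==i)[:,::-1].astype(np.float32)+[x0,y0]; print(n,c[i]+[x0,y0],s[i],cv2.minAreaRect(ps.astype(np.float32)))
    a.append(c[i]+[x0,y0])
    u0,v0,u1,v1=cr; cv2.imwrite(f"pics/z_{n}.png",cv2.resize(im[v0:v1,u0:u1],None,fx=4,fy=4,interpolation=cv2.INTER_CUBIC))
print(tri(*a))
E
```

```text
scene [293.75423729 223.08474576] [  4   7  20  16 118] ((293.5140380859375, 222.70201110839844), (20.49155616760254, 7.526219844818115), 34.69515609741211)
top [325.11965812 252.84615385] [  7   8  27  14 234] ((325.0588684082031, 252.73532104492188), (9.216353416442871, 25.951313018798828), 75.96376037597656)
(array([0.55870988, 0.27903355, 0.12425621]), np.float64(0.0004572543049886103))
```

View pics/z_scene.png

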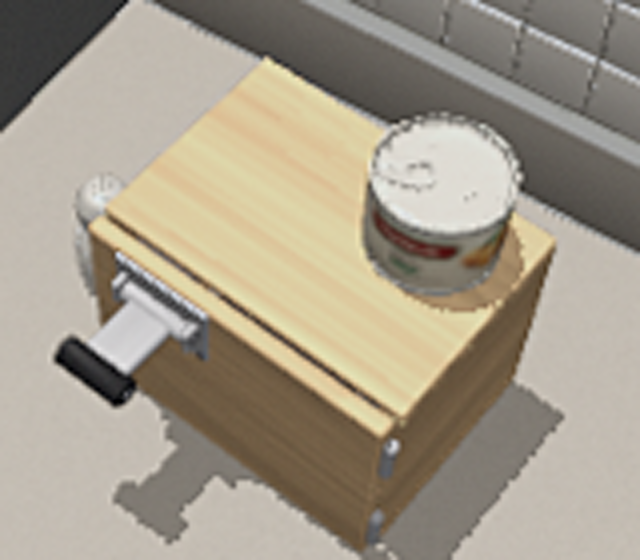

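View pics/z_top.png

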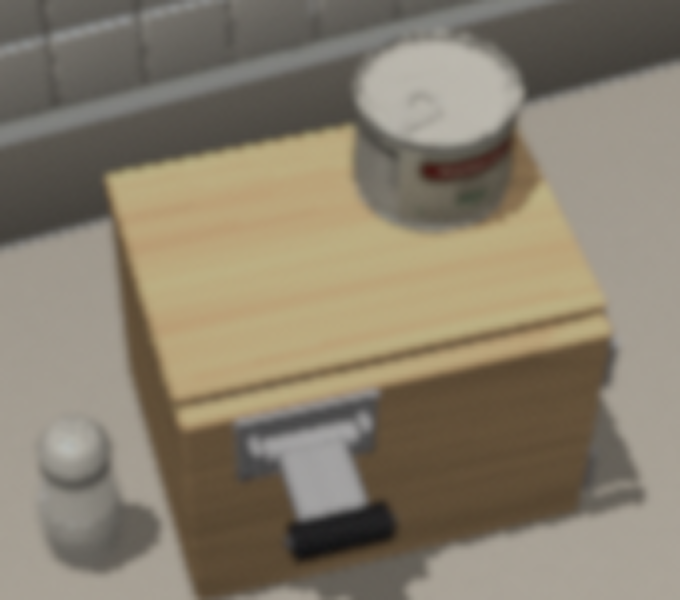

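The zooms show the paddle level and central on the door's left part. The cupboard's top corners are visible in both views: scene crop (267,60), (553,240), (400,415), (107,213) and top crop (105,178), (177,405), (603,310).

```bash
python3 - <<'E'
from h import *
S=dict(bl=(267,60),br=(553,240),fr=(400,415),fl=(107,213)); T=dict(bl=(105,178),fl=(177,405),fr=(603,310))
C={}
for k,v in S.items():
    P=plane("scene",(270+v[0]/4,130+v[1]/4),.15); C[k]=[P]
    if k in T: Q=plane("top",(240+T[k][0]/4,120+T[k][1]/4),.15); C[k].append(Q)
    print(k,np.round(C[k],4)); C[k]=np.mean(C[k],0)
d=C['fl']-C['fr'];print('yaw of y axis',np.arctan2(-d[0],d[1]),np.linalg.norm(d[:2]))
d=C['bl']-C['fl'];print('yaw',np.arctan2(d[1],d[0]),np.linalg.norm(d[:2]))
for e in [((57,357),(130,395))]:
    pass
E
```

```text
bl [[0.769  0.3125 0.15  ]
 [0.7678 0.3155 0.15  ]]
br [[0.7499 0.1176 0.15  ]]
fr [[0.6135 0.1302 0.15  ]
 [0.6101 0.1331 0.15  ]]
fl [[0.6298 0.3228 0.15  ]
 [0.6281 0.3269 0.15  ]]
yaw of y axis -0.08849742561023358 0.19401810303029923
yaw -0.07760255591885118 0.13990212201083668
```

```bash
cat >> h.py <<'E'
PSI=-0.087; HINGE=np.array([.6045,.129,.125]); OUT,ALONG,L=.0125,.145,.048
def Rt(phi,lean=0):   # tool down, y along -door, leaned so the gripper's body goes towards the door
    x=np.array([np.cos(phi),np.sin(phi),0]); y=np.array([np.sin(phi),-np.cos(phi),0])
    return R.from_matrix(np.c_[x,y,[0,0,-1]])*R.from_rotvec([0,lean,0])
def roller(door,lift):
    a=PSI+door; n=np.array([-np.cos(a),-np.sin(a),0]); t=np.array([-np.sin(a),np.cos(a),0])
    return HINGE+ALONG*t+(OUT+L*np.cos(lift))*n+[0,0,L*np.sin(lift)]
def rows(p0,R0,targets,grip):   # rows for carry_out from commanded pose p0,R0
    out=[]
    for p,Rr in targets:
        out.append('{"rot":%s,"xyz":%s,"grip":%d}'%(np.round((R0.inv()*Rr).as_rotvec(),3).tolist(),np.round(R0.inv().apply(p-p0),4).tolist(),grip))
    print("["+",\n".join(out)+"]")
def st():
    s=r.get_state(); print(round(s['clock'],2),'p',np.round(s['tool_pos'],4),'F',np.round(s['contact_force'],2),'M',np.round(s['moment'],2),'op',round(s['opening'],3),'ff',round(s['finger_force'],1),'q',np.round(s['q'],2)); return s
E
python3 - <<'E'
from h import *
p0=np.array([.186,-.597,.239]);R0=R.from_quat(r.get_state()['eef_rot']); print(roller(0,0))
T=Rt(PSI)
rows(p0,R0,[(np.array(p),T) for p in ([.30,-.35,.32],[.42,0,.30],[.53,.27,.25])],0)
rows(np.array([.53,.27,.25]),T,[(np.array([.557,.279,.2]),T)],0)
E
```

```text
[0.55682791 0.27870846 0.125     ]
[{"rot":[-0.002, 0.0, 0.39],"xyz":[0.1825, -0.2019, -0.0807],"grip":0},
{"rot":[-0.002, 0.0, 0.39],"xyz":[0.4014, -0.5001, -0.0602],"grip":0},
{"rot":[-0.002, 0.0, 0.39],"xyz":[0.5869, -0.7249, -0.0099],"grip":0}]
[{"rot":[0.0, 0.0, 0.0],"xyz":[0.0261, -0.0113, 0.05],"grip":0}]
```

Call:
carry_out(
  plan=[
    {"rot":[0,0,0.05],"xyz":[0.022,-0.025,-0.01],"grip":0},
    {"rot":[0,0,0.1],"xyz":[0.045,-0.05,-0.02],"grip":0},
    {"rot":[0,0,0.2],"xyz":[0.07,-0.077,-0.03],"grip":0},
    {"rot":[0,0,0.3],"xyz":[0.095,-0.105,-0.042],"grip":0},
    {"rot":[0,0,0.39],"xyz":[0.12,-0.133,-0.055],"grip":0},
    {"rot":[0,0,0.39],"xyz":[0.145,-0.161,-0.065],"grip":0},
    {"rot":[0,0,0.39],"xyz":[0.165,-0.183,-0.074],"grip":0},
    {"rot":[0,0,0.39],"xyz":[0.1825,-0.202,-0.08],"grip":0},
  ],
  squeeze=25,
)

```text
clock: 0.77
tool_pos: [0.3013, -0.3469, 0.3194]
eef_rot: [0.999, -0.043, 0.0, -0.0]
contact_force: [0.1, 0.0, 0.9]
opening: 0.997
finger_force: 0.0
```

Call:
carry_out(
  plan=[
    {"rot":[0,0,0],"xyz":[0.01,-0.04,0.002],"grip":0},
    {"rot":[0,0,0],"xyz":[0.02,-0.08,0.004],"grip":0},
    {"rot":[0,0,0],"xyz":[0.03,-0.12,0.006],"grip":0},
    {"rot":[0,0,0],"xyz":[0.04,-0.16,0.008],"grip":0},
    {"rot":[0,0,0],"xyz":[0.05,-0.2,0.01],"grip":0},
    {"rot":[0,0,0],"xyz":[0.06,-0.24,0.012],"grip":0},
    {"rot":[0,0,0],"xyz":[0.07,-0.28,0.014],"grip":0},
    {"rot":[0,0,0],"xyz":[0.08,-0.32,0.016],"grip":0},
  ],
)

```text
clock: 1.43
tool_pos: [0.4079, -0.0356, 0.3026]
eef_rot: [0.999, -0.044, -0.0, 0.0]
contact_force: [0.7, 0.1, 0.2]
opening: 0.996
finger_force: 0.0
```

```bash
python3 - <<'E'
from h import *
s=st(); p=s['tool_pos']; T=R.from_quat(s['eef_rot'])
rows(p,T,[(np.array(q),Rt(PSI)) for q in ([.50,.2,.25],[.557,.279,.21])],0)
E
```

```text
1.43 p [ 0.4079 -0.0356  0.3026] F [0.71 0.06 0.24] M [-0.05 -0.1   0.01] op 0.996 ff 0.0 q [ 0.12  0.32 -0.19  2.08  0.09  0.75 -1.79]
[{"rot":[0.0, 0.0, -0.0],"xyz":[0.0713, -0.2428, 0.0525],"grip":0},
{"rot":[0.0, 0.0, -0.0],"xyz":[0.1212, -0.3264, 0.0925],"grip":0}]
```

Call:
carry_out(
  plan=[
    {"rot":[0,0,0],"xyz":[0.011,-0.036,0.008],"grip":0},
    {"rot":[0,0,0],"xyz":[0.022,-0.072,0.016],"grip":0},
    {"rot":[0,0,0],"xyz":[0.033,-0.108,0.024],"grip":0},
    {"rot":[0,0,0],"xyz":[0.044,-0.144,0.032],"grip":0},
    {"rot":[0,0,0],"xyz":[0.055,-0.18,0.04],"grip":0},
    {"rot":[0,0,0],"xyz":[0.066,-0.216,0.048],"grip":0},
    {"rot":[0,0,0],"xyz":[0.077,-0.25,0.056],"grip":0},
    {"rot":[0,0,0],"xyz":[0.09,-0.28,0.065],"grip":0},
  ],
)

```text
clock: 2.1
tool_pos: [0.5217, 0.2365, 0.237]
eef_rot: [0.999, -0.043, -0.0, -0.0]
contact_force: [0.8, 0.1, 0.6]
opening: 1.001
finger_force: 0.0
```

Call:
carry_out(
  plan=[
    {"rot":[0,0,0],"xyz":[0.01,-0.015,0.01],"grip":0},
    {"rot":[0,0,0],"xyz":[0.02,-0.03,0.018],"grip":0},
    {"rot":[0,0,0],"xyz":[0.031,-0.045,0.025],"grip":0},
    {"rot":[0,0,0],"xyz":[0.031,-0.045,0.025],"grip":0},
  ],
)

```text
clock: 2.43
tool_pos: [0.5572, 0.2788, 0.2106]
eef_rot: [0.999, -0.042, -0.001, -0.001]
contact_force: [0.7, 0.2, -0.8]
opening: 0.998
finger_force: 0.0
```

```bash
python3 - <<'E'
from h import *
s=st()
im=r.snapshot("scene")[:,:,::-1]; im2=r.snapshot("top")[:,:,::-1]
z=lambda i:cv2.resize(i,None,fx=3,fy=3,interpolation=cv2.INTER_CUBIC)
cv2.imwrite("pics/a1.png",np.hstack([z(im[150:300,240:370]),z(im2[150:300,240:370])]))
E
```

```text
2.43 p [0.5572 0.2788 0.2106] F [ 0.65  0.17 -0.8 ] M [ 0.07 -0.07 -0.01] op 0.998 ff 0.0 q [-0.45  0.72 -0.16  1.6   0.14  0.83 -2.32]
```

View pics/a1.png

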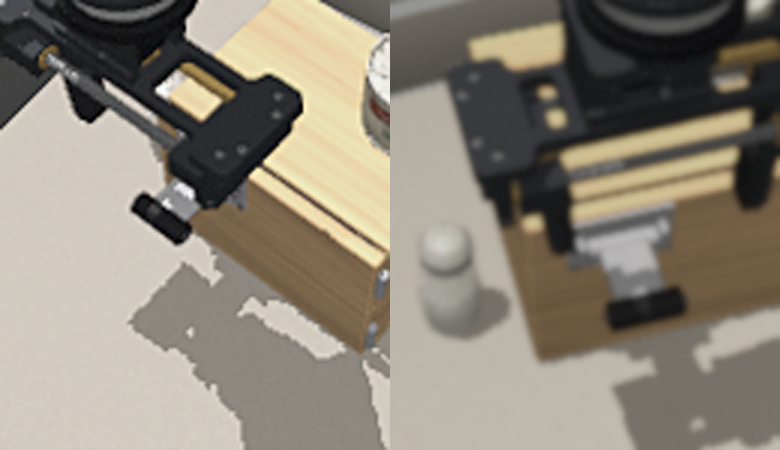

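The gripper sits over the roller, with the fingers either side of it: scene crop roller at (160,215), top crop roller at (645,308). Next I lower and close.

Call:
carry_out(
  plan=[
    {"rot":[0,0,0],"xyz":[0,0,0.02],"grip":0},
    {"rot":[0,0,0],"xyz":[0,0,0.045],"grip":0},
    {"rot":[0,0,0],"xyz":[0,0,0.07],"grip":0},
    {"rot":[0,0,0],"xyz":[0,0,0.09],"grip":0},
    {"rot":[0,0,0],"xyz":[0,0,0.101],"grip":0},
    {"rot":[0,0,0],"xyz":[0,0,0.101],"grip":0},
    {"rot":[0,0,0],"xyz":[0,0,0.101],"grip":0},
  ],
)

```text
clock: 3.12
tool_pos: [0.5567, 0.2751, 0.1122]
eef_rot: [0.999, -0.044, -0.0, 0.0]
contact_force: [0.9, 0.2, 0.5]
opening: 1.005
finger_force: 0.0
```

```bash
python3 - <<'E'
from h import *
st()
E
```

```text
3.12 p [0.5567 0.2751 0.1122] F [0.87 0.21 0.51] M [0.06 0.02 0.07] op 1.005 ff 0.0 q [-0.46  0.85 -0.13  1.68  0.17  0.63 -2.34]
```

Call:
carry_out(
  plan=[
    {"rot":[0,0,0],"xyz":[0,0,0],"grip":60},
    {"rot":[0,0,0],"xyz":[0,0,0],"grip":90},
    {"rot":[0,0,0],"xyz":[0,0,0],"grip":110},
    {"rot":[0,0,0],"xyz":[0,0,0],"grip":120},
    {"rot":[0,0,0],"xyz":[0,0,0],"grip":125},
    {"rot":[0,0,0],"xyz":[0,0,0],"grip":130},
  ],
  squeeze=8,
)

```text
clock: 3.62
tool_pos: [0.5568, 0.2762, 0.112]
eef_rot: [0.999, -0.044, 0.0, -0.0]
contact_force: [-1.9, 6.3, 0.7]
opening: 0.568
finger_force: 4.0
```

```bash
python3 - <<'E'
from h import *
st()
E
```

```text
3.62 p [0.5568 0.2762 0.112 ] F [-1.91  6.31  0.71] M [1.61 0.34 0.04] op 0.568 ff 4.0 q [-0.46  0.85 -0.13  1.68  0.17  0.62 -2.34]
```

Call:
carry_out(
  plan=[
    {"rot":[0,0,0],"xyz":[0,-0.0015,0],"grip":125},
    {"rot":[0,0,0],"xyz":[0,-0.003,0],"grip":128},
    {"rot":[0,0,0],"xyz":[0,-0.003,0],"grip":135},
    {"rot":[0,0,0],"xyz":[0,-0.003,0],"grip":150},
    {"rot":[0,0,0],"xyz":[0,-0.003,0],"grip":160},
  ],
  squeeze=10,
)

```text
clock: 4.03
tool_pos: [0.5569, 0.2796, 0.1118]
eef_rot: [0.999, -0.043, 0.0, -0.001]
contact_force: [-1.3, 2.9, 1.1]
opening: 0.499
finger_force: 10.0
```

```bash
python3 - <<'E'
from h import *
st()
E
```

```text
4.03 p [0.5569 0.2796 0.1118] F [-1.26  2.9   1.1 ] M [0.65 0.24 0.07] op 0.499 ff 10.0 q [-0.47  0.85 -0.13  1.68  0.17  0.63 -2.35]
```

Call:
carry_out(
  plan=[
    {"rot":[0,0,0],"xyz":[0,-0.001,0],"grip":170},
    {"rot":[0,0,0],"xyz":[0,-0.001,0],"grip":170},
    {"rot":[0,0,0],"xyz":[0,-0.001,0],"grip":170},
  ],
  squeeze=30,
)

```text
clock: 4.28
tool_pos: [0.5572, 0.2796, 0.1118]
eef_rot: [0.999, -0.044, 0.0, 0.0]
contact_force: [-0.5, 1.4, 2.8]
opening: 0.495
finger_force: 30.0
```

Call:
carry_out(
  plan=[
    {"rot":[0,0,0],"xyz":[0.0,0,-0.001],"grip":170},
    {"rot":[0,0,0],"xyz":[0.0,0,-0.003],"grip":170},
    {"rot":[0,0,0],"xyz":[0.0003,0,-0.005],"grip":170},
    {"rot":[0,0,0],"xyz":[0.0003,0,-0.005],"grip":170},
    {"rot":[0,0,0],"xyz":[0.0003,0,-0.005],"grip":170},
  ],
)

```text
clock: 4.7
tool_pos: [0.5572, 0.2795, 0.1165]
eef_rot: [0.999, -0.044, -0.0, 0.0]
contact_force: [-0.2, 2.3, -4.1]
opening: 0.495
finger_force: 30.0
```

Call:
carry_out(
  plan=[
    {"rot":[0,0,0],"xyz":[0.0002,0,-0.0015],"grip":170},
    {"rot":[0,0,0],"xyz":[0.0004,0,-0.003],"grip":170},
    {"rot":[0,0,0],"xyz":[0.0007,0,-0.0045],"grip":170},
    {"rot":[0,0,0],"xyz":[0.0007,0,-0.0045],"grip":170},
    {"rot":[0,0,0],"xyz":[0.0007,0,-0.0045],"grip":170},
  ],
)

```text
clock: 5.12
tool_pos: [0.5581, 0.2796, 0.1213]
eef_rot: [0.999, -0.044, 0.0, 0.0]
contact_force: [-0.7, 1.8, -2.9]
opening: 0.493
finger_force: 30.0
```

```bash
python3 - <<'E'
from h import *
st()
E
```

```text
5.12 p [0.5581 0.2796 0.1213] F [-0.7   1.76 -2.92] M [ 0.58  0.18 -0.  ] op 0.493 ff 30.0 q [-0.46  0.84 -0.13  1.67  0.17  0.65 -2.34]
```

Call:
carry_out(
  plan=[
    {"rot":[0,0,0],"xyz":[0.0003,0,-0.0013],"grip":170},
    {"rot":[0,0,0],"xyz":[0.0006,0,-0.0025],"grip":170},
    {"rot":[0,0,0],"xyz":[0.0006,0,-0.0025],"grip":170},
  ],
)

```text
clock: 5.37
tool_pos: [0.5588, 0.2795, 0.1239]
eef_rot: [0.999, -0.044, 0.0, 0.0]
contact_force: [-0.7, 2.0, -2.5]
opening: 0.494
finger_force: 30.0
```

Call:
carry_out(
  plan=[
    {"rot":[0,0,0],"xyz":[0.0003,0,-0.0007],"grip":170},
    {"rot":[0,0,0],"xyz":[0.0004,0,-0.0015],"grip":170},
    {"rot":[0,0,0],"xyz":[0.0004,0,-0.0015],"grip":170},
    {"rot":[0,0,0],"xyz":[0.0004,0,-0.0015],"grip":170},
  ],
)

```text
clock: 5.7
tool_pos: [0.5591, 0.2794, 0.1252]
eef_rot: [0.999, -0.044, 0.0, 0.0]
contact_force: [-0.4, 2.7, -3.0]
opening: 0.498
finger_force: 30.0
```

Call:
carry_out(
  plan=[
    {"rot":[0,0,0],"xyz":[0.0003,0,-0.001],"grip":170},
    {"rot":[0,0,0],"xyz":[0.0006,0,-0.002],"grip":170},
    {"rot":[0,0,0],"xyz":[0.0006,0,-0.002],"grip":170},
    {"rot":[0,0,0],"xyz":[0.0006,0,-0.002],"grip":170},
  ],
)

```text
clock: 6.03
tool_pos: [0.5598, 0.2794, 0.1273]
eef_rot: [0.999, -0.044, 0.0, 0.0]
contact_force: [-0.1, 2.1, -3.5]
opening: 0.498
finger_force: 30.0
```

Call:
carry_out(
  plan=[
    {"rot":[0,0,0],"xyz":[0.0004,0,-0.001],"grip":170},
    {"rot":[0,0,0],"xyz":[0.0008,0,-0.002],"grip":170},
    {"rot":[0,0,0],"xyz":[0.0008,0,-0.002],"grip":170},
    {"rot":[0,0,0],"xyz":[0.0008,0,-0.002],"grip":170},
  ],
)

```text
clock: 6.37
tool_pos: [0.5605, 0.2794, 0.1293]
eef_rot: [0.999, -0.044, 0.0, 0.0]
contact_force: [-0.3, 2.7, -2.8]
opening: 0.493
finger_force: 30.0
```

Call:
carry_out(
  plan=[
    {"rot":[0,0,0],"xyz":[0.0004,0,-0.001],"grip":170},
    {"rot":[0,0,0],"xyz":[0.0009,0,-0.002],"grip":170},
    {"rot":[0,0,0],"xyz":[0.0009,0,-0.002],"grip":170},
    {"rot":[0,0,0],"xyz":[0.0009,0,-0.002],"grip":170},
  ],
)

```text
clock: 6.7
tool_pos: [0.5613, 0.2793, 0.1312]
eef_rot: [0.999, -0.044, -0.0, 0.0]
contact_force: [-1.3, 3.4, -3.4]
opening: 0.496
finger_force: 30.0
```

Call:
carry_out(
  plan=[
    {"rot":[0,0,0],"xyz":[0.0005,-0.0003,-0.001],"grip":170},
    {"rot":[0,0,0],"xyz":[0.0009,-0.0006,-0.002],"grip":170},
    {"rot":[0,0,0],"xyz":[0.0009,-0.0006,-0.002],"grip":170},
    {"rot":[0,0,0],"xyz":[0.0009,-0.0006,-0.002],"grip":170},
  ],
)

```text
clock: 7.03
tool_pos: [0.5622, 0.2793, 0.1331]
eef_rot: [0.999, -0.044, -0.0, 0.0]
contact_force: [-0.7, 0.1, -3.4]
opening: 0.494
finger_force: 30.0
```

21.3 mm (θ≈.46).

Call:
carry_out(
  plan=[
    {"rot":[0,0,0],"xyz":[0.0005,0,-0.001],"grip":170},
    {"rot":[0,0,0],"xyz":[0.001,0,-0.002],"grip":170},
    {"rot":[0,0,0],"xyz":[0.001,0,-0.002],"grip":170},
    {"rot":[0,0,0],"xyz":[0.001,0,-0.002],"grip":170},
  ],
)

```text
clock: 7.37
tool_pos: [0.5632, 0.2792, 0.1351]
eef_rot: [0.999, -0.044, -0.0, 0.0]
contact_force: [-2.4, 0.4, -4.0]
opening: 0.494
finger_force: 30.0
```

Call:
carry_out(
  plan=[
    {"rot":[0,0,0],"xyz":[0.0005,0,-0.001],"grip":170},
    {"rot":[0,0,0],"xyz":[0.001,0,-0.002],"grip":170},
    {"rot":[0,0,0],"xyz":[0.001,0,-0.002],"grip":170},
    {"rot":[0,0,0],"xyz":[0.001,0,-0.002],"grip":170},
  ],
)

```text
clock: 7.7
tool_pos: [0.5641, 0.2791, 0.1368]
eef_rot: [0.999, -0.044, -0.0, 0.0]
contact_force: [-1.9, -0.8, -6.8]
opening: 0.497
finger_force: 30.0
```

Call:
carry_out(
  plan=[
    {"rot":[0,0,0],"xyz":[0,0,-0.0005],"grip":170},
    {"rot":[0,0,0],"xyz":[0,0,-0.0005],"grip":170},
    {"rot":[0,0,0],"xyz":[0,0,-0.0005],"grip":170},
  ],
)

```text
clock: 7.95
tool_pos: [0.5644, 0.2791, 0.1373]
eef_rot: [0.999, -0.044, -0.0, 0.0]
contact_force: [-0.8, -0.3, -8.9]
opening: 0.493
finger_force: 30.0
```

Call:
carry_out(
  plan=[
    {"rot":[0,0,0],"xyz":[0,0,0],"grip":170},
    {"rot":[0,0,0],"xyz":[0,0,0],"grip":170},
  ],
)

```text
clock: 8.12
tool_pos: [0.5645, 0.2792, 0.1375]
eef_rot: [0.999, -0.044, 0.0, 0.0]
contact_force: [-0.2, -1.8, -9.3]
opening: 0.495
finger_force: 30.0
```

```bash
python3 - <<'E'
from h import *
st(); print(roller(0,.55))
E
```

```text
8.12 p [0.5645 0.2792 0.1375] F [-0.23 -1.75 -9.27] M [-0.24 -0.04 -0.09] op 0.495 ff 30.0 q [-0.46  0.82 -0.14  1.64  0.16  0.69 -2.33]
[0.56387996 0.27809338 0.15008899]
```

Call:
carry_out(
  plan=[
    {"rot":[0,0,0],"xyz":[0,0,0.0008],"grip":170},
    {"rot":[0,0,0],"xyz":[0,0,0.0008],"grip":170},
    {"rot":[0,0,0],"xyz":[0,0,0.0008],"grip":170},
  ],
)

```text
clock: 8.37
tool_pos: [0.5642, 0.2792, 0.1369]
eef_rot: [0.999, -0.044, -0.0, 0.0]
contact_force: [-1.6, -2.1, -7.2]
opening: 0.496
finger_force: 30.0
```

```bash
cat > sw.py <<'E'
from h import *
import h
# swing rows from current door angle a0 through angles; roller/tool offset taken from the measured shut pose
def swing(seq,off=np.zeros(3)):
    # command positions: hinge-circle through the grasp, tool point = TCP ; p_shut measured
    ps=np.array([.5644,.2792,.137]); out=[]
    g=14e-3   # roller centre behind TCP along tool z
    ctr=ps+[0,0,g]
    for a,lean in seq:
        c=HINGE+R.from_rotvec([0,0,a]).apply(ctr-HINGE); Rr=Rt(PSI+a,lean); out.append((c+Rr.apply([0,0,g])+off,Rr))
    return out
E
python3 - <<'E'
from sw import *
s=st(); print(s['eef_rot'])
q=swing([(a,0) for a in (0,.01,.02,.035,.05,.065,.08)])
rows(q[0][0],q[0][1],q[1:],170)
E
```

```text
8.37 p [0.5642 0.2792 0.1369] F [-1.56 -2.1  -7.18] M [-0.43  0.24 -0.12] op 0.496 ff 30.0 q [-0.46  0.82 -0.14  1.64  0.16  0.69 -2.33]
[ 9.99046443e-01 -4.36579319e-02 -1.71747289e-04  4.00848656e-04]
[{"rot":[0.0, 0.0, -0.01],"xyz":[-0.0015, 0.0005, 0.0],"grip":170},
{"rot":[0.0, 0.0, -0.02],"xyz":[-0.0029, 0.0011, 0.0],"grip":170},
{"rot":[0.0, 0.0, -0.035],"xyz":[-0.0051, 0.0019, 0.0],"grip":170},
{"rot":[0.0, 0.0, -0.05],"xyz":[-0.0072, 0.0028, 0.0],"grip":170},
{"rot":[0.0, 0.0, -0.065],"xyz":[-0.0094, 0.0038, 0.0],"grip":170},
{"rot":[0.0, 0.0, -0.08],"xyz":[-0.0115, 0.0047, 0.0],"grip":170}]
```

Call:
carry_out(
  plan=[
    {"rot":[0,0,-0.005],"xyz":[-0.0008,0.0003,0],"grip":170},
    {"rot":[0,0,-0.01],"xyz":[-0.0015,0.0005,0],"grip":170},
    {"rot":[0,0,-0.02],"xyz":[-0.0029,0.0011,0],"grip":170},
    {"rot":[0,0,-0.027],"xyz":[-0.004,0.0015,0],"grip":170},
  ],
)

```text
clock: 8.7
tool_pos: [0.5603, 0.2781, 0.1369]
eef_rot: [1.0, -0.03, 0.0, 0.0]
contact_force: [0.5, -2.8, -8.7]
opening: 0.49
finger_force: 30.0
```

Call:
carry_out(
  plan=[
    {"rot":[0,0,-0.01],"xyz":[-0.0015,0.0006,0.0003],"grip":170},
    {"rot":[0,0,-0.02],"xyz":[-0.0029,0.0012,0.0005],"grip":170},
    {"rot":[0,0,-0.03],"xyz":[-0.0044,0.0018,0.0005],"grip":170},
  ],
)

```text
clock: 8.95
tool_pos: [0.5557, 0.2767, 0.1365]
eef_rot: [1.0, -0.015, 0.0, 0.0]
contact_force: [0.3, -3.0, -7.9]
opening: 0.493
finger_force: 30.0
```

```bash
python3 - <<'E'
from sw import *
s=st(); 
import numpy as np
A=np.arange(.057,1.68,.0)if 0 else None
seqs=[[.057,.1,.15,.2,.25,.3,.35,.4,.45],[.45,.51,.57,.63,.69,.75,.81,.87,.93],[.93,1.0,1.06,1.12,1.18,1.24,1.3,1.36,1.42],[1.42,1.46,1.5,1.54,1.58,1.62,1.65,1.65,1.65]]
ln=lambda a:0.28*np.clip((a-.06)/1.1,0,1)
for q in seqs:
    t=swing([(a,ln(a)) for a in q]); print(t[0][0],t[-1][0]); rows(t[0][0],t[0][1],t[1:],170)
E
```

```text
8.95 p [0.5557 0.2767 0.1365] F [ 0.27 -3.05 -7.95] M [-0.57 -0.07 -0.11] op 0.493 ff 30.0 q [-0.45  0.81 -0.15  1.67  0.18  0.68 -2.3 ]
[0.55590836 0.2766716  0.137     ] [0.50435737 0.24729772 0.13706893]
[{"rot":[0.0, 0.01, -0.043],"xyz":[-0.0061, 0.0024, -0.0],"grip":170},
{"rot":[0.001, 0.023, -0.093],"xyz":[-0.013, 0.0055, -0.0],"grip":170},
{"rot":[0.003, 0.036, -0.143],"xyz":[-0.0198, 0.009, -0.0],"grip":170},
{"rot":[0.005, 0.048, -0.193],"xyz":[-0.0264, 0.0127, -0.0],"grip":170},
{"rot":[0.007, 0.061, -0.243],"xyz":[-0.0328, 0.0168, -0.0],"grip":170},
{"rot":[0.011, 0.073, -0.293],"xyz":[-0.039, 0.0212, -0.0],"grip":170},
{"rot":[0.015, 0.086, -0.343],"xyz":[-0.0449, 0.0259, -0.0001],"grip":170},
{"rot":[0.02, 0.098, -0.393],"xyz":[-0.0506, 0.0309, -0.0001],"grip":170}]
[0.50435737 0.24729772 0.13706893] [0.46216917 0.18894569 0.13734189]
[{"rot":[0.006, 0.015, -0.06],"xyz":[-0.0084, 0.0033, -0.0009],"grip":170},
{"rot":[0.014, 0.031, -0.119],"xyz":[-0.0166, 0.0072, -0.0017],"grip":170},
{"rot":[0.022, 0.046, -0.179],"xyz":[-0.0246, 0.0115, -0.0025],"grip":170},
{"rot":[0.0
[... 1005 characters left out ...]
0.0606, 0.0403, -0.0139],"grip":170}]
[0.45089185 0.11567903 0.13754522] [0.45797378 0.08101062 0.13754522]
[{"rot":[0.011, 0.0, -0.038],"xyz":[-0.0056, 0.0021, -0.0016],"grip":170},
{"rot":[0.022, -0.0, -0.077],"xyz":[-0.0111, 0.0044, -0.0032],"grip":170},
{"rot":[0.033, -0.0, -0.115],"xyz":[-0.0165, 0.0069, -0.0047],"grip":170},
{"rot":[0.044, -0.0, -0.154],"xyz":[-0.0218, 0.0097, -0.0063],"grip":170},
{"rot":[0.055, -0.0, -0.192],"xyz":[-0.027, 0.0127, -0.0078],"grip":170},
{"rot":[0.064, 0.0, -0.221],"xyz":[-0.0308, 0.015, -0.0089],"grip":170},
{"rot":[0.064, 0.0, -0.221],"xyz":[-0.0308, 0.015, -0.0089],"grip":170},
{"rot":[0.064, 0.0, -0.221],"xyz":[-0.0308, 0.015, -0.0089],"grip":170}]
```

```bash
python3 - <<'E'
from sw import *
seqs=[[.057,.1,.15,.2,.25,.3,.35,.4,.45],[.45,.51,.57,.63,.69,.75,.81,.87,.93],[.93,1.0,1.06,1.12,1.18,1.24,1.3,1.36,1.42],[1.42,1.46,1.5,1.54,1.58,1.62,1.65,1.65,1.65]]
ln=lambda a:-0.28*np.clip((a-.06)/1.1,0,1)
for q in seqs:
    t=swing([(a,ln(a)) for a in q]); print(t[-1][0],t[-1][1].as_quat()); rows(t[0][0],t[0][1],t[1:],170)
E
```

```text
[0.50176313 0.24631235 0.13706893] [ 0.98236264  0.18028282 -0.04880099  0.00895594]
[{"rot":[-0.0, -0.01, -0.043],"xyz":[-0.0064, 0.0024, -0.0],"grip":170},
{"rot":[-0.001, -0.023, -0.093],"xyz":[-0.0137, 0.0056, -0.0],"grip":170},
{"rot":[-0.003, -0.036, -0.143],"xyz":[-0.0208, 0.0091, -0.0],"grip":170},
{"rot":[-0.005, -0.048, -0.193],"xyz":[-0.0277, 0.013, -0.0],"grip":170},
{"rot":[-0.007, -0.061, -0.243],"xyz":[-0.0344, 0.0173, -0.0],"grip":170},
{"rot":[-0.011, -0.073, -0.293],"xyz":[-0.0409, 0.0218, -0.0],"grip":170},
{"rot":[-0.015, -0.086, -0.343],"xyz":[-0.0472, 0.0267, -0.0001],"grip":170},
{"rot":[-0.02, -0.098, -0.393],"xyz":[-0.0532, 0.032, -0.0001],"grip":170}]
[0.45807792 0.18435372 0.13734189] [ 0.90688826  0.40662412 -0.10082968  0.04520929]
[{"rot":[-0.006, -0.015, -0.06],"xyz":[-0.0088, 0.0035, 0.0009],"grip":170},
{"rot":[-0.014, -0.031, -0.119],"xyz":[-0.0174, 0.0076, 0.0017],"grip":170},
{"rot":[-0.022, -0.046, -0.179],"xyz":[-0.0258, 0.0122, 0.0025],"grip":170},
{"rot":[-0.031, -0.061, -0.238],"xyz":[-0.0338, 0.0173, 0.0033],"grip":170},
{"rot":[-0.041, -0.07
[... 956 characters left out ...]
 0.0136],"grip":170}]
[0.45791346 0.07327289 0.13754522] [ 0.70291257  0.69745368 -0.09905577  0.09828649]
[{"rot":[-0.011, 0.0, -0.038],"xyz":[-0.0056, 0.0024, 0.0016],"grip":170},
{"rot":[-0.022, 0.0, -0.077],"xyz":[-0.011, 0.005, 0.0032],"grip":170},
{"rot":[-0.033, 0.0, -0.115],"xyz":[-0.0164, 0.0079, 0.0047],"grip":170},
{"rot":[-0.044, 0.0, -0.154],"xyz":[-0.0217, 0.0109, 0.0062],"grip":170},
{"rot":[-0.055, 0.0, -0.192],"xyz":[-0.0268, 0.0142, 0.0077],"grip":170},
{"rot":[-0.064, -0.0, -0.221],"xyz":[-0.0306, 0.0168, 0.0088],"grip":170},
{"rot":[-0.064, -0.0, -0.221],"xyz":[-0.0306, 0.0168, 0.0088],"grip":170},
{"rot":[-0.064, -0.0, -0.221],"xyz":[-0.0306, 0.0168, 0.0088],"grip":170}]
```

Call:
carry_out(
  plan=[
    {"rot":[0,-0.01,-0.043],"xyz":[-0.0064,0.0024,0.0004],"grip":170},
    {"rot":[-0.001,-0.023,-0.093],"xyz":[-0.0137,0.0056,0.0008],"grip":170},
    {"rot":[-0.003,-0.036,-0.143],"xyz":[-0.0208,0.0091,0.0008],"grip":170},
    {"rot":[-0.005,-0.048,-0.193],"xyz":[-0.0277,0.013,0.0008],"grip":170},
    {"rot":[-0.007,-0.061,-0.243],"xyz":[-0.0344,0.0173,0.0008],"grip":170},
    {"rot":[-0.011,-0.073,-0.293],"xyz":[-0.0409,0.0218,0.0008],"grip":170},
    {"rot":[-0.015,-0.086,-0.343],"xyz":[-0.0472,0.0267,0.0008],"grip":170},
    {"rot":[-0.02,-0.098,-0.393],"xyz":[-0.0532,0.032,0.0008],"grip":170},
  ],
)

```text
clock: 9.62
tool_pos: [0.5025, 0.2461, 0.1362]
eef_rot: [0.982, 0.181, -0.048, 0.009]
contact_force: [1.4, -3.7, -5.6]
opening: 0.495
finger_force: 30.0
```

Call:
carry_out(
  plan=[
    {"rot":[-0.006,-0.015,-0.06],"xyz":[-0.0088,0.0035,0.0009],"grip":170},
    {"rot":[-0.014,-0.031,-0.119],"xyz":[-0.0174,0.0076,0.0017],"grip":170},
    {"rot":[-0.022,-0.046,-0.179],"xyz":[-0.0258,0.0122,0.0025],"grip":170},
    {"rot":[-0.031,-0.061,-0.238],"xyz":[-0.0338,0.0173,0.0033],"grip":170},
    {"rot":[-0.041,-0.076,-0.297],"xyz":[-0.0416,0.0229,0.004],"grip":170},
    {"rot":[-0.052,-0.091,-0.356],"xyz":[-0.049,0.029,0.0047],"grip":170},
    {"rot":[-0.064,-0.105,-0.415],"xyz":[-0.056,0.0355,0.0053],"grip":170},
    {"rot":[-0.077,-0.12,-0.474],"xyz":[-0.0626,0.0424,0.006],"grip":170},
  ],
)

```text
clock: 10.28
tool_pos: [0.4597, 0.1847, 0.1366]
eef_rot: [0.907, 0.407, -0.099, 0.046]
contact_force: [2.7, -3.2, -5.3]
opening: 0.5
finger_force: 30.0
```

Call:
carry_out(
  plan=[
    {"rot":[-0.016,-0.018,-0.068],"xyz":[-0.0101,0.0043,0.0022],"grip":170},
    {"rot":[-0.031,-0.033,-0.126],"xyz":[-0.0185,0.0086,0.004],"grip":170},
    {"rot":[-0.046,-0.048,-0.184],"xyz":[-0.0266,0.0133,0.0058],"grip":170},
    {"rot":[-0.062,-0.058,-0.242],"xyz":[-0.0344,0.0186,0.0075],"grip":170},
    {"rot":[-0.077,-0.058,-0.3],"xyz":[-0.0417,0.0243,0.0092],"grip":170},
    {"rot":[-0.092,-0.058,-0.358],"xyz":[-0.0486,0.0305,0.0107],"grip":170},
    {"rot":[-0.107,-0.058,-0.417],"xyz":[-0.0552,0.037,0.0122],"grip":170},
    {"rot":[-0.122,-0.057,-0.475],"xyz":[-0.0614,0.044,0.0136],"grip":170},
  ],
)

```text
clock: 10.95
tool_pos: [0.451, 0.1093, 0.1369]
eef_rot: [0.778, 0.613, -0.107, 0.087]
contact_force: [2.7, -3.3, -6.0]
opening: 0.49
finger_force: 30.0
```

```bash
python3 - <<'E'
from h import *
s=st(); c=s['tool_pos']-R.from_quat(s['eef_rot']).apply([0,0,.014]); print(c)
cv2.imwrite("pics/b1.png",np.vstack([r.snapshot("scene")[50:330,100:,::-1],r.snapshot("top")[80:360,:540,::-1]]))
E
```

```text
10.95 p [0.451  0.1093 0.1369] F [ 2.66 -3.3  -5.96] M [ 0.06 -0.64 -0.3 ] op 0.49 ff 30.0 q [-0.24  0.75 -0.4   2.    0.69  0.77 -1.39]
[0.45180754 0.11304901 0.15041442]
```

View pics/b1.png

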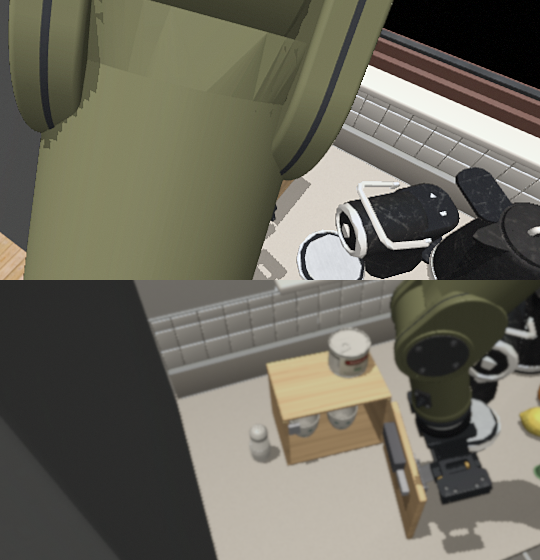

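The top view shows the door open to about 1.4 rad at (405,470) in the stacked picture. The mugs, tin and shaker haven't moved, and the wrist is left of and in front of the coffee machine.

Call:
carry_out(
  plan=[
    {"rot":[-0.011,0,-0.038],"xyz":[-0.0056,0.0024,0.0016],"grip":170},
    {"rot":[-0.022,0,-0.077],"xyz":[-0.011,0.005,0.0032],"grip":170},
    {"rot":[-0.033,0,-0.115],"xyz":[-0.0164,0.0079,0.0047],"grip":170},
    {"rot":[-0.044,0,-0.154],"xyz":[-0.0217,0.0109,0.0062],"grip":170},
  ],
)

```text
clock: 11.38
tool_pos: [0.4562, 0.0843, 0.1367]
eef_rot: [0.726, 0.674, -0.1, 0.096]
contact_force: [5.1, -2.1, -5.0]
opening: 0.496
finger_force: 30.0
```

```bash
python3 - <<'E'
from h import *
s=st(); print(np.round(s['joint_torque'],1))
E
```

```text
11.38 p [0.4562 0.0843 0.1367] F [ 5.14 -2.07 -4.99] M [ 0.19 -1.14 -0.22] op 0.496 ff 30.0 q [-0.2   0.74 -0.41  2.05  0.79  0.73 -1.3 ]
[ -2.4 -46.9  -4.6  -5.   -0.7   1.5   0.2]
```

Call:
carry_out(
  plan=[
    {"rot":[-0.011,0,-0.038],"xyz":[-0.0056,0.003,0.0016],"grip":170},
    {"rot":[-0.022,0,-0.075],"xyz":[-0.011,0.006,0.0032],"grip":170},
    {"rot":[-0.022,0,-0.075],"xyz":[-0.011,0.006,0.0032],"grip":170},
  ],
)

```text
clock: 11.63
tool_pos: [0.4606, 0.0712, 0.1365]
eef_rot: [0.699, 0.701, -0.098, 0.1]
contact_force: [3.4, -1.0, -5.2]
opening: 0.494
finger_force: 30.0
```

```bash
python3 - <<'E'
from h import *
s=st(); print(np.round(s['joint_torque'],1)); Rr=R.from_quat(s['eef_rot']); c=s['tool_pos']-Rr.apply([0,0,.014])
c0=np.array([.5644,.2792,0]); f=lambda v:np.arctan2(v[1],v[0]); print('door angle',f(c-HINGE)-f(c0-HINGE)); print(c, Rr.inv().apply([0,0,-1]))
E
```

```text
11.63 p [0.4606 0.0712 0.1365] F [ 3.44 -0.99 -5.18] M [ 0.23 -0.76 -0.2 ] op 0.494 ff 30.0 q [-0.18  0.73 -0.41  2.07  0.84  0.72 -1.25]
[ -1.  -46.9  -3.9  -5.   -0.1   1.3   0.5]
door angle -4.615081156037853
[0.46052573 0.0751033  0.14997718] [ 0.27654895 -0.00294725  0.96099531]
```

Door at about 1.67 rad. Now I lower the paddle along its arc.

Call:
carry_out(
  plan=[
    {"rot":[0,0,0],"xyz":[-0.0008,0,0.0034],"grip":170},
    {"rot":[0,0,0],"xyz":[-0.0013,0,0.0068],"grip":170},
    {"rot":[0,0,0],"xyz":[-0.0015,0,0.0104],"grip":170},
    {"rot":[0,0,0],"xyz":[-0.0016,0,0.014],"grip":170},
    {"rot":[0,0,0],"xyz":[-0.0013,0,0.0176],"grip":170},
    {"rot":[0,0,0],"xyz":[-0.0009,0,0.0212],"grip":170},
    {"rot":[0,0,0],"xyz":[-0.0001,0,0.0245],"grip":170},
    {"rot":[0,0,0],"xyz":[-0.0001,0,0.0245],"grip":170},
  ],
)

```text
clock: 12.3
tool_pos: [0.4603, 0.0656, 0.1128]
eef_rot: [0.7, 0.701, -0.098, 0.1]
contact_force: [4.3, -0.9, 1.7]
opening: 0.497
finger_force: 30.0
```

```bash
python3 - <<'E'
from h import *
s=st()
E
```

```text
12.3 p [0.4603 0.0656 0.1128] F [ 4.34 -0.86  1.74] M [-0.05 -0.97 -0.11] op 0.497 ff 30.0 q [-0.19  0.77 -0.37  2.09  0.9   0.67 -1.3 ]
```

Call:
carry_out(
  plan=[
    {"rot":[0,0,0],"xyz":[0,0.0005,0],"grip":120},
    {"rot":[0,0,0],"xyz":[0,0.0005,0],"grip":100},
    {"rot":[0,0,0],"xyz":[0,0.0005,0],"grip":85},
    {"rot":[0,0,0],"xyz":[0,0.0005,0],"grip":80},
    {"rot":[0,0,0],"xyz":[0,0.0005,0],"grip":80},
  ],
  squeeze=10,
)

```text
clock: 12.72
tool_pos: [0.4593, 0.0653, 0.1126]
eef_rot: [0.7, 0.701, -0.099, 0.099]
contact_force: [0.7, -0.4, -0.9]
opening: 0.688
finger_force: 0.0
```

Call:
carry_out(
  plan=[
    {"rot":[0,0,0],"xyz":[0,0,-0.008],"grip":80},
    {"rot":[0,0,0],"xyz":[0,0,-0.02],"grip":80},
    {"rot":[0,0,0],"xyz":[0,0,-0.04],"grip":80},
    {"rot":[0,0,0],"xyz":[0,0,-0.06],"grip":80},
    {"rot":[0,0,0],"xyz":[0,0,-0.085],"grip":80},
    {"rot":[0,0,0],"xyz":[0,0,-0.11],"grip":80},
    {"rot":[0,0,0],"xyz":[0,0,-0.13],"grip":80},
    {"rot":[0,0,0],"xyz":[0,0,-0.13],"grip":80},
  ],
)

```text
clock: 13.38
tool_pos: [0.4611, 0.1039, 0.2411]
eef_rot: [0.7, 0.701, -0.095, 0.1]
contact_force: [0.6, 1.8, 0.0]
opening: 0.687
finger_force: 0.0
```

```bash
python3 - <<'E'
from h import *
s=st()
cv2.imwrite("pics/c1.png",np.vstack([r.snapshot("scene")[50:330,100:,::-1],r.snapshot("top")[80:360,:540,::-1]]))
E
```

```text
13.38 p [0.4611 0.1039 0.2411] F [0.56 1.76 0.  ] M [ 0.21 -0.12  0.01] op 0.687 ff 0.0 q [-0.16  0.58 -0.52  1.94  0.63  0.96 -1.07]
```

View pics/c1.png

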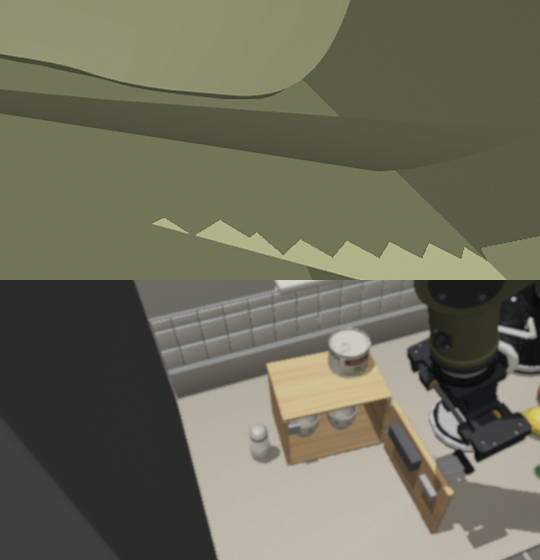

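The door stands wide open with its free top edge at about (450,490) in the stacked picture. The paddle is down at about (455,465), the gripper is clear and everything else is in place. Quick check of the angle.

```bash
python3 - <<'E'
from h import *
P=plane("top",(449,291),.147); v=P-HINGE; y=np.array([np.sin(.087),np.cos(.087)])
print(P,np.linalg.norm(v[:2]),(np.arctan2(v[1],v[0])-np.arctan2(y[1],y[0]))%6.283)
for a in (1.5,1.57,1.67): print(a,proj("top",HINGE+R.from_rotvec([0,0,a+PSI]).apply([0,.198,.022])))
E
```

```text
[0.41183161 0.13352705 0.147     ] 0.19272156626470158 1.6343040460078118
1.5 [434.82925554 298.20916342]
1.57 [443.28469529 296.20680655]
1.67 [454.76001281 292.42679105]
```

Call:
carry_out(
  plan=[
    {"rot":[0,0,0],"xyz":[0,0,-0.01],"grip":80},
    {"rot":[0,0,0],"xyz":[0,0,-0.01],"grip":80},
    {"rot":[0,0,0],"xyz":[0,0,-0.01],"grip":80},
  ],
)

```text
clock: 13.73
tool_pos: [0.4595, 0.1038, 0.2469]
eef_rot: [0.7, 0.7, -0.099, 0.099]
contact_force: [0.4, 0.2, -0.7]
opening: 0.683
finger_force: 0.0
```

```bash
python3 -c "
from plant import r
print(r.finish_job())"
```

```text
the job is handed in; nothing more can be done
None
```

The cupboard door is open to about 1.65 rad, past square. I felt the pawl reach its buffer before pulling (lifting force peaked about 6 N above the spring's, under the 7 N limit), the paddle is back down, the gripper is clear, nothing else looked moved in the last picture, and the job is handed in at about 14 s (verdict not shown).

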